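# Clip the headlamp bulb and lock the rear cap on

### The arm

A 6-joint arm with a two-finger parallel gripper is mounted at the origin on the work surface. World frame = base frame: x ahead of the robot, y to its left, z up, the work surface at z = 0. Lengths are in m, angles in rad, forces in N, time in s.
With the tool pointing down it reaches from about 0.425 to 0.95 m from the base axis. Payload 3.5 kg.
Tool frame: the origin (TCP) lies on the centre line of the jaws, within the pads' length; the fingertips stand 14 mm ahead of it and the grasp point (between the pads) lies 5 mm behind it (tips_ahead is the distance from the TCP to the fingertips, in m); y points along the fingers, z is the direction in which the jaws open and shut, and the axes are right-handed (so a half turn about y gives the same grasp; the last joint's range is limited). The gripper opens to 85 mm and grips with 20 to 120 N. Pads are 22 mm wide; open, the fingers measure 114 mm over their backs; the gripper's body (76 mm by 85 mm) begins 54 mm behind the grasp point. The pads swing forward as they close: fully open they stand 13 mm farther back than shut.
Start: joints at [1.027, 0.286, 1.577, -0, 1.279, -0.15], TCP at [0.259, 0.623, 0.245] pointing down, gripper open.
Joint ranges: [-2.77, 2.77], [-0.9, 2.22], [0.21, 2.48], [-1.53, 4.67], [0.24, 2.81], [-2.84, 2.84]. Speed limits (rad/s): [2.79, 2.79, 3.14, 3.14, 3.14, 3.14].

### API

Orientations are given as a unit quaternion [x, y, z, w].
In Python, from plant import get_state, read_camera, sign_off, tips_ahead gives the robot as it stands.
- The arm moves only by the tool send_rows, never from a script. Its argument "plan" is a list of rows, each a list of 2 entries, a list of its own where there are three numbers: the shift along the tool's x, y, z in units of 12 cm (1.0 is 12 cm), then the turn, a rotation vector about the tool's x, y, z in units of 360 degrees (1.0 is 360 degrees). In form: [[[tx, ty, tz], [rx, ry, rz]], ...]. A call has 1 to 12 rows; each row shifts and turns the commanded pose from where the row before left it, along the tool's axes as they then stand; what a row does not reach is not made up. A row lasts 1/10 s, in which the tool goes at most 50 mm and 8.59 degrees, less where a joint would pass 70% of its speed; a pose out of reach is approached as far as the arm can. A call with a number of a shift or a turn outside -1 to 1 is refused whole. A call with a gripper value outside its range is refused whole. "gripper" is the closure, from 0 (fully open) to 1 (shut), set as the call begins (left out, the last holds). The fingers move at their own pace and stop on an object; "grip_force" is the grip in N (left out, the last holds). Time passes only in rows, so rows that do not move let the fingers close. It gives the time, the measured TCP pose, the force and the opening at its end, in the units of the state.
- get_state(): the state, without advancing time (a new reading comes with each control period).
- read_camera(name): name is "scene" or "top" or "wrist"; returns a dict with "img" (384x512x3 uint8, blue, green, red), "fx", "fy", "cx", "cy" (pixels), "world_from_camera" (4x4, takes a point from camera to world coordinates); the wrist camera has in their place "mount" (4x4, takes a point from camera to tool coordinates, whose origin is the TCP and whose axes are the tool frame's). Camera axes: x right, y down, z forward; pixel columns grow to the right and rows downward; lengths in m; the calibration is good to about 2 mm. A picture is of the moment at which its call begins: read the wrist's pose just before it. There is no depth.
- sign_off(): hands the job in, once; it reports no verdict.
The state is a dict: "time": time; "qpos": joint angles; "dq": joint speeds; "joint_efforts": joint torques, N m; "eef_pos": TCP position; "tcp_rot": TCP orientation; "contact_force": force on the tool from outside, world axes, zero at the start; "wrist_torque": the same for the moment, N m; "opening": opening from 0.0 (shut) to 1.0 (fully open).
Only numpy, scipy, OpenCV 4.12 (cv2) and the standard library are available. Lean on these libraries where they do the work, as an engineer would, in place of code of your own. Each camera call takes 0.05 s, during which the arm holds its last target. There are 200 camera calls.

### The job

Finish this headlamp after its bulb change: swing the bulb's wire clip over and press it down until it snaps under its catch and stays there by itself. Then fit the loose round rear cap over it: take it by its bar, line its lugs up with the two gaps in the collar, push it down against the sprung seal, turn it clockwise a quarter turn to its stop so that it locks, and do not let go: finish with the bar still gripped and the cap held in its locked place. Do not disturb the jar, the carton or the screwdriver.

Things in the scene. Friction and masses are not known exactly. Their poses are not given: they have to be found in the camera images.
- lamp: car headlamp fixed lens-down on foam pads, dark grey housing, 150 mm high. Origin: on the bench under the axis of the open round collar, z up; the housing reaches 120 mm to its -y, 290 mm to its +y, 106 mm to both sides in x. 175 mm to +y of the collar a smaller black cap is already fitted (top 137 mm high): not the one to fit, leave it.
- collar (a point): centre of the open collar's rim, 150 mm above the bench; its axis is vertical. Wall 88 mm inside, 94 mm outside diameter, 20 mm deep. Inward ledges (top level with the rim) leave a bore of 76 mm, broken by two opposite gaps for the cap's lugs, 26 mm wide.
- gap (a point): middle of one gap in the collar's ledges, at rim height, 41 mm from the axis, in the direction 170 degrees counter-clockwise (from above) from the lamp's +x; the other gap is opposite. Yellow marks on the housing outside the collar show both gaps.
- notch (a point): where a lug ends up, 41 mm from the axis at the lamp's +y (the other is at -y): 80 degrees clockwise (from above) from the gap, against a stop. White marks outside. On the way the lug runs under a ledge reaching 7 mm below the rim; the notch's roof is only 4 mm below the rim, so there the spring lifts the lug 3 mm and locks it.
- seal (a joint): how far the orange sealing ring round the collar is pressed down, m, 0 = free. Free, its top stands 9 mm above the rim (ring 106 mm across); pressed 9 mm the cap's disc meets the rim. It is sprung: 1.5 N at first, 1 N more per mm, slightly greased.
- clip (a joint): angle of the bulb's wire clip, rad: 0 = closed and level, pointing to the lamp's +x; it starts standing up at 1.4 to 1.85. The hinge runs along the lamp's y. It springs open (to 1.6) with about 1.5 N at its end. Two sprung black noses, 17 mm either side of the middle, snap over the wire's end bar: press to about -0.05 (stop at -0.07) with about 7 N on the plate, then let go.
- clip_hinge (a point): middle of the clip's hinge line, inside the collar: 22 mm to the lamp's -x from the collar's axis and 12 mm below the rim. Does not move.
- thumb_plate (a point): centre of the top face of the clip's steel thumb plate: 14 mm along the clip, 20 mm along the hinge; 33 mm out from the hinge and 8 mm above the wire's plane. Closed, it lies 4 mm below the rim, 11 mm to the lamp's +x of the axis. With the clip up this face looks to the lamp's -x: push it over from that side. The clip is 42 mm long, its end bar 42 mm wide.
- cap: loose black plastic cap, 60 to 130 g, lying upright on the bench; origin: centre of its underside, z up; alike after half a turn. Disc 108 mm across, 14 to 19 mm high. Below it a spigot 72 mm across with lugs at +x and -x: 84 mm over both, 18 mm wide, 1 to 5 mm high. The origin is 5 mm below the rim when the disc meets the seal, 12 to 14 mm while it is pressed to turn, 9 mm when locked.
- grip_bar (a point): on the cap's axis, 34 mm above its underside, in the middle of its grip bar. The bar stands on the disc along the cap's x (towards the lugs; yellow ends and marks): 74 mm long, 15 mm thick, from 19 to 45.5 mm above the underside. Locked, it points along the lamp's y.
- jar: bystander: small lidded jar, 62 mm across, 52 mm high; origin under its centre.
- carton: bystander: small bulb carton, 44 x 74 x 44 mm (x, y, z); origin under its centre.
- driver: bystander: red-handled screwdriver, about 190 mm, lying along its x.
Not all that is in view belongs to the job. Of the things shaped like the cap, the black one is meant.

How it is judged:
By the outcome, as a careful person would: the job done as asked, in the order asked, and still so for the second after the job is handed in, while the arm keeps its last pose, push and grip.
It also fails if it takes over 72 s, if anything falls off the work surface, if the arm or the gripper's body presses on something with over 40 N, if the wrist force passes 120 N, or if a joint passes its speed limit or range.

## Working session

There is one attempt and no reset: what is moved stays moved. The work goes in short steps, Python scripts to look and compute and a tool call to move; the robot and the scene stay as the last step left them, time stands still between calls to the robot, and variables do not carry over. Pictures are saved under pics/ and viewed, about 8 in all and at most 12, crops included, and the job is handed in when it is done.

Besides the shell and the picture viewer there is one more tool, called after ">>>" by a JSON object that holds its "op" and its "data", one argument or row to a line. send_rows: Moves the arm, as the interface text tells. Its arguments: {"type":"object","properties":{"plan":{"type":"array"},"gripper":{"type":"number"},"grip_force":{"type":"number"}},"required":["plan"]}

```bash
ls; mkdir -p pics; cat > h.py <<'E'
import numpy as np, cv2
from scipy.spatial.transform import Rotation as R
from plant import get_state, read_camera, sign_off, tips_ahead
def cam(name):
    s=get_state(); c=read_camera(name)
    if 'mount' in c:
        T=np.eye(4);T[:3,:3]=R.from_quat(s['tcp_rot']).as_matrix();T[:3,3]=s['eef_pos']
        c['world_from_camera']=T@np.array(c['mount'])
    c['T']=np.array(c['world_from_camera']); return c
def ray(c,u,v,z):
    d=c['T'][:3,:3]@np.array([(u-c['cx'])/c['fx'],(v-c['cy'])/c['fy'],1]); o=c['T'][:3,3]
    return o+d*(z-o[2])/d[2]
def proj(c,p):
    q=np.linalg.inv(c['T'])@np.append(p,1); return np.array([c['fx']*q[0]/q[2]+c['cx'],c['fy']*q[1]/q[2]+c['cy']])
E
python3 - <<'E'
from h import *
s=get_state();print(s, tips_ahead() if callable(tips_ahead) else tips_ahead)
print(R.from_quat(s['tcp_rot']).as_matrix().round(3))
ims=[]
for n in ['top','scene','wrist']:
    c=cam(n);cv2.imwrite(f'pics/{n}0.png',c['img']);np.save(f'{n}0.npy',c,allow_pickle=True);print(n,c['fx'],c['cx'],c['cy'],c['T'].round(3).tolist())
    cv2.imwrite(f'pics/{n}0b.png',cv2.resize(c['img'],(800,600),interpolation=cv2.INTER_CUBIC))
E
```

```text
pics
{'time': 0.0, 'qpos': array([ 1.02703889e+00,  2.87203115e-01,  1.57817548e+00, -9.50685740e-06,
        1.27860940e+00, -1.50014416e-01]), 'dq': array([-3.56644375e-04, -3.25926940e-05,  1.93989097e-03,  1.12835574e-04,
       -1.37018077e-03, -6.25713419e-04]), 'joint_efforts': array([-8.98299477e-04, -4.05964887e+01, -2.92627466e+01, -2.06108748e-04,
        5.76778097e-03,  3.74026058e-06]), 'eef_pos': array([0.25861824, 0.62281357, 0.243923  ]), 'tcp_rot': array([ 0.69424505, -0.1385955 ,  0.13802572, -0.69264998]), 'contact_force': array([ 0.30125951, -1.0037014 , -0.50177705]), 'wrist_torque': array([-0.04437382, -0.02578923,  0.01305831]), 'opening': 0.9994622578041688} 0.014
[[ 0.923 -0.001  0.384]
 [-0.384 -0.002  0.923]
 [-0.    -1.    -0.002]]
top 412.45483327867555 247.81933950669688 190.90659737476275 [[-0.029, -0.994, 0.108, 0.39], [-0.999, 0.031, 0.017, -0.127], [-0.02, -0.107, -0.994, 1.155], [0.0, 0.0, 0.0, 1.0]]
scene 496.45114447285596 253.39381136700896 188.9698305277258 [[0.525, 0.566, -0.636, 1.241], [0.851, -0.347, 0.395, -0.546], [0.003, -0.748, -0.663, 0.9], [0.0, 0.0, 0.0, 1.0]]
wrist 344.2536004763945 262.03219144970154 195.97641883279536 [[0.383, 0.893, 0.238, 0.196], [0.924, -0.37, -0.099, 0.649], [-0.0, 0.258, -0.966, 0.372], [0.0, 0.0, 0.0, 1.0]]
```

View pics/top0b.png

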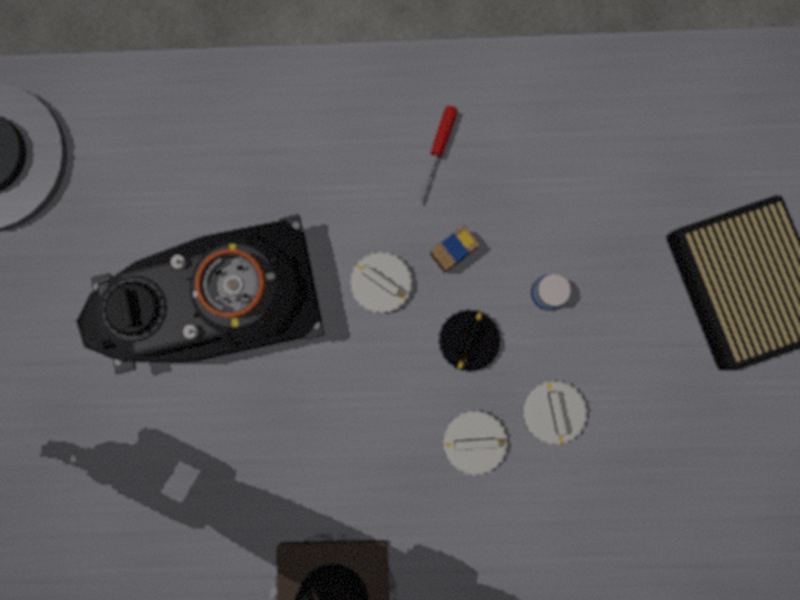

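View pics/scene0b.png

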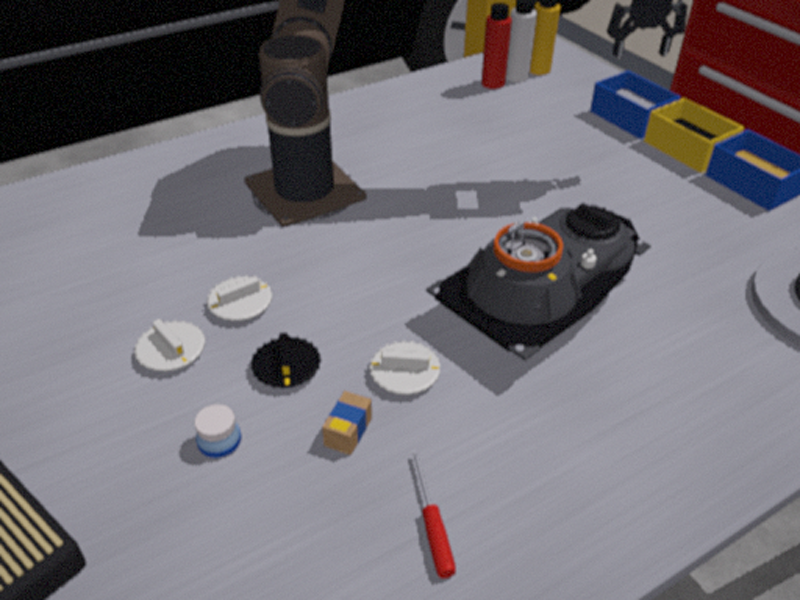

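The top view shows the lamp (collar about (230,283) of 800x600), and the black cap at about (470,340) with yellow bar ends at (479,316) and (460,365). Clip is standing up. Next I measure these.

```bash
python3 - <<'E'
from h import *
c=np.load('top0.npy',allow_pickle=True).item(); im=c['img']; hsv=cv2.cvtColor(im,cv2.COLOR_BGR2HSV)
org=cv2.inRange(hsv,(3,150,90),(14,255,255)); org[:,200:]=0
cnt=max(cv2.findContours(cv2.morphologyEx(org,cv2.MORPH_CLOSE,np.ones((5,5))),0,1)[0],key=cv2.contourArea)
e=cv2.fitEllipse(cnt);print('ring',e,ray(c,*e[0],.157))
p=[ray(c,*q[0],.157) for q in cnt]; print('circ',cv2.minEnclosingCircle(np.float32(p)[:,:2]))
yel=cv2.inRange(hsv,(20,120,90),(35,255,255))
n,l,st,ce=cv2.connectedComponentsWithStats(yel)
for i in range(1,n):
    if st[i,4]>4:print('yel',ce[i],st[i,4],ray(c,*ce[i],.15)[:2],ray(c,*ce[i],.03)[:2])
def blackblob(x0,x1,y0,y1,z,t=40):
    m=np.zeros(im.shape[:2],np.uint8);m[y0:y1,x0:x1]=(im.max(2)[y0:y1,x0:x1]<t)*255
    k=max(cv2.findContours(m,0,1)[0],key=cv2.contourArea);e=cv2.fitEllipse(k);print(e,ray(c,*e[0],z))
blackblob(270,330,185,250,.016,60)
# white marks
w=cv2.inRange(hsv,(0,0,130),(180,60,255));w[:,200:]=0
n,l,st,ce=cv2.connectedComponentsWithStats(w)
for i in range(1,n):
    if 1<st[i,4]<200:print('wh',ce[i],st[i,4],ray(c,*ce[i],.15)[:2])
w=cam('wrist');cv2.imwrite('pics/z.png',cv2.resize(im[120:260,40:220],None,fx=4.4,fy=4.2,interpolation=cv2.INTER_CUBIC))
E
```

```text
ring ((146.6730499267578, 180.7323760986328), (41.95690155029297, 42.48964309692383), 62.94892120361328) [0.53049276 0.13698357 0.157     ]Traceback (most recent call last):
  File "<stdin>", line 6, in <module>
cv2.error: OpenCV(4.12.0) /io/opencv/modules/imgproc/src/shapedescr.cpp:201: error: (-215:Assertion failed) count >= 0 && (depth == CV_32F || depth == CV_32S) in function 'minEnclosingCircle'
```

```bash
python3 - <<'E'
from h import *
c=np.load('top0.npy',allow_pickle=True).item(); im=c['img']; hsv=cv2.cvtColor(im,cv2.COLOR_BGR2HSV)
yel=cv2.inRange(hsv,(20,120,90),(35,255,255))
n,l,st,ce=cv2.connectedComponentsWithStats(yel)
for i in range(1,n):
    if st[i,4]>4:print('yel',ce[i].round(1),st[i,4],ray(c,*ce[i],.15)[:2].round(4),ray(c,*ce[i],.03)[:2].round(4))
def blackblob(x0,x1,y0,y1,z,t=40):
    m=np.zeros(im.shape[:2],np.uint8);m[y0:y1,x0:x1]=(im.max(2)[y0:y1,x0:x1]<t)*255
    k=max(cv2.findContours(m,0,1)[0],key=cv2.contourArea);e=cv2.fitEllipse(k);print('blob',e,ray(c,*e[0],z))
blackblob(270,330,185,250,.016,60)
w=cv2.inRange(hsv,(0,0,130),(180,60,255));w[:,200:]=0
n,l,st,ce=cv2.connectedComponentsWithStats(w)
for i in range(1,n):
    if 1<st[i,4]<200:print('wh',ce[i].round(1),st[i,4],ray(c,*ce[i],.15)[:2].round(4))
cv2.imwrite('pics/z.png',cv2.resize(im[120:260,40:220],None,fx=4.4,fy=4.2,interpolation=cv2.INTER_CUBIC))
E
```

```text
yel [297.9 152.2] 68 [ 0.5908 -0.2367] [ 0.6148 -0.2498]
yel [148.3 157.3] 15 [0.5902 0.1346] [0.6141 0.1658]
yel [306.1 201.6] 11 [ 0.4678 -0.2514] [ 0.4772 -0.2663]
yel [149.9 205.7] 23 [0.4695 0.131 ] [0.4791 0.1618]
yel [294.  233.5] 10 [ 0.3915 -0.2189] [ 0.3917 -0.2299]
blob ((300.5732421875, 217.6363067626953), (36.038726806640625, 39.62602615356445), 113.08514404296875) [ 0.43457737 -0.25095675  0.016     ]
wh [112.2 166.8] 25 [0.569  0.2249]
wh [146.  181.1] 29 [0.5305 0.1406]
wh [124.5 187.5] 4 [0.5164 0.1939]
wh [120.2 211.8] 27 [0.4567 0.2043]
```

View pics/z.png

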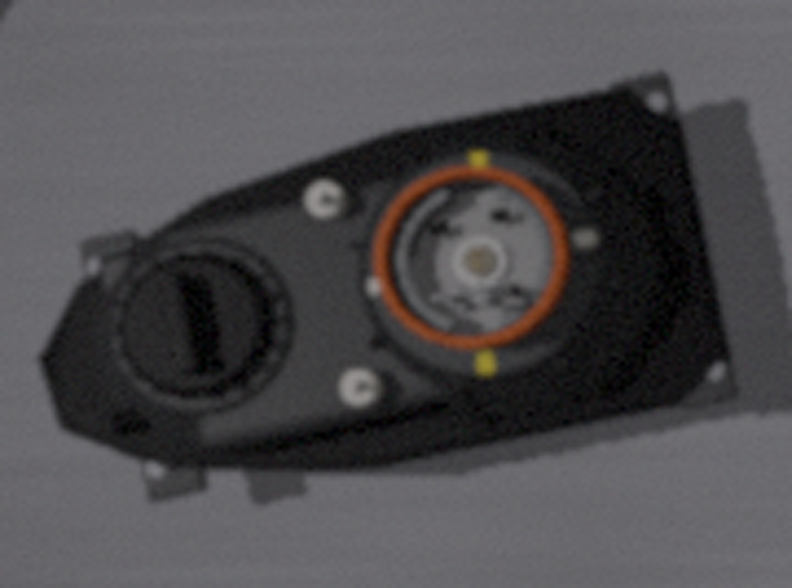

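```bash
cat >> h.py <<'E'
def ax(h): return np.array([[np.sin(h),0,np.cos(h)],[-np.cos(h),0,np.sin(h)],[0,-1,0]])
def plan(*wps, start=None):
    """wps: (pos, heading_deg of tool z, rows); prints rows"""
    s=get_state(); z=R.from_quat(s['tcp_rot']).as_matrix()[:,2]
    p=np.array(s['eef_pos'] if start is None else start[0]); h=np.arctan2(z[1],z[0]) if start is None else np.radians(start[1])
    out=[]
    for P,H,n in wps:
        H=np.radians(H); p0,h0=p,h
        for i in range(1,n+1):
            q=p0+(np.array(P)-p0)*i/n; g=h0+(H-h0)*i/n
            t=(ax(h).T@(q-p)/.12).round(3); r=round(-(g-h)/(2*np.pi),4)
            out.append([[float(v) for v in t],[0,r,0]])
            p=p+ax(h)@t*.12; h=h-r*2*np.pi
    print(len(out),str(out).replace(' ','')); print('end',p.round(4),np.degrees(h).round(2))
C0=np.array([.5305,.137]); YAW=11.7
def lamp(x,y,z,C=None,yaw=None):
    a=np.radians(YAW if yaw is None else yaw); C=C0 if C is None else C
    return np.array([C[0]+x*np.cos(a)-y*np.sin(a),C[1]+x*np.sin(a)+y*np.cos(a),z])
E
python3 - <<'E'
from h import *
plan(([.35,.46,.31],40,5),([.525,.145,.31],11.7,7))
E
```

```text
12 [[[0.245,-0.11,-0.192],[0,np.float64(0.0152),0]],[[0.262,-0.109,-0.169],[0,np.float64(0.0153),0]],[[0.276,-0.11,-0.142],[0,np.float64(0.0152),0]],[[0.289,-0.109,-0.115],[0,np.float64(0.0153),0]],[[0.299,-0.11,-0.087],[0,np.float64(0.0152),0]],[[0.421,0.0,-0.081],[0,np.float64(0.0112),0]],[[0.426,0.0,-0.052],[0,np.float64(0.0113),0]],[[0.429,0.0,-0.021],[0,np.float64(0.0112),0]],[[0.429,0.0,0.008],[0,np.float64(0.0112),0]],[[0.427,0.0,0.039],[0,np.float64(0.0113),0]],[[0.423,0.0,0.07],[0,np.float64(0.0112),0]],[[0.418,0.0,0.098],[0,np.float64(0.0112),0]]]
end [0.525 0.145 0.31 ] 11.71
```

>>> {"op": "send_rows", "data": {
  "plan": [
    [[0.245,-0.11,-0.192],[0,0.0152,0]],
    [[0.262,-0.109,-0.169],[0,0.0153,0]],
    [[0.276,-0.11,-0.142],[0,0.0152,0]],
    [[0.289,-0.109,-0.115],[0,0.0153,0]],
    [[0.299,-0.11,-0.087],[0,0.0152,0]],
    [[0.41,0,-0.081],[0,0.0112,0]],
    [[0.41,0,-0.052],[0,0.0113,0]],
    [[0.41,0,-0.021],[0,0.0112,0]],
    [[0.41,0,0.008],[0,0.0112,0]],
    [[0.41,0,0.039],[0,0.0113,0]],
    [[0.41,0,0.07],[0,0.0112,0]],
    [[0.41,0,0.098],[0,0.0112,0]]
  ],
  "gripper": 1
}}

```text
time: 1.35
eef_pos: [0.5194, 0.1549, 0.3109]
tcp_rot: [-0.548, 0.447, -0.447, 0.548]
contact_force: [0.5, -0.5, 0.1]
opening: -0.0
```

>>> {"op": "send_rows", "data": {
  "plan": [
    [[0,0,0],[0,0,0]],
    [[0,0,0],[0,0,0]]
  ]
}}

```text
time: 1.55
eef_pos: [0.5191, 0.1558, 0.3106]
tcp_rot: [0.548, -0.447, 0.447, -0.548]
contact_force: [-0.3, 0.2, -0.5]
opening: -0.003
```

```bash
sed -i 's/r=round(-(g-h)/r=round(-float(g-h)/' h.py; python3 - <<'E'
from h import *
s=get_state();print(s['eef_pos'],s['qpos'].round(3),s['contact_force'])
c=cam('wrist');np.save('w1.npy',c,allow_pickle=True)
im=c['img'];hsv=cv2.cvtColor(im,cv2.COLOR_BGR2HSV)
org=cv2.inRange(hsv,(3,150,70),(14,255,255))
pts=cv2.findNonZero(org)
cnt=max(cv2.findContours(cv2.morphologyEx(org,cv2.MORPH_CLOSE,np.ones((5,5))),0,1)[0],key=cv2.contourArea)
p=np.float32([ray(c,*q[0],.158)[:2] for q in cnt]); print(cv2.minEnclosingCircle(p),cv2.fitEllipse(p))
yel=cv2.inRange(hsv,(20,120,80),(35,255,255))
n,l,st,ce=cv2.connectedComponentsWithStats(yel)
for i in range(1,n):
    if st[i,4]>9:print('yel',ce[i].round(1),st[i,4],ray(c,*ce[i],.15)[:2].round(4))
cv2.imwrite('pics/w1.png',cv2.resize(im,(800,600),interpolation=cv2.INTER_CUBIC))
E
```

```text
[0.5191179  0.15584721 0.31058343] [ 1.040e-01 -5.300e-02  1.829e+00  1.000e-03  1.367e+00 -9.800e-02] [-0.34038485  0.24451559 -0.51443276]
((0.5289355516433716, 0.13952472805976868), 0.05410565808415413) ((0.5287635326385498, 0.13979317247867584), (0.10051926970481873, 0.10129066556692123), 40.43082809448242)
yel [205.2 188.9] 136 [0.47   0.1423]
yel [337.4 210.9] 81 [0.5869 0.146 ]
yel [263.  329.7] 15 [0.5473 0.0151]
```

View pics/w1.png

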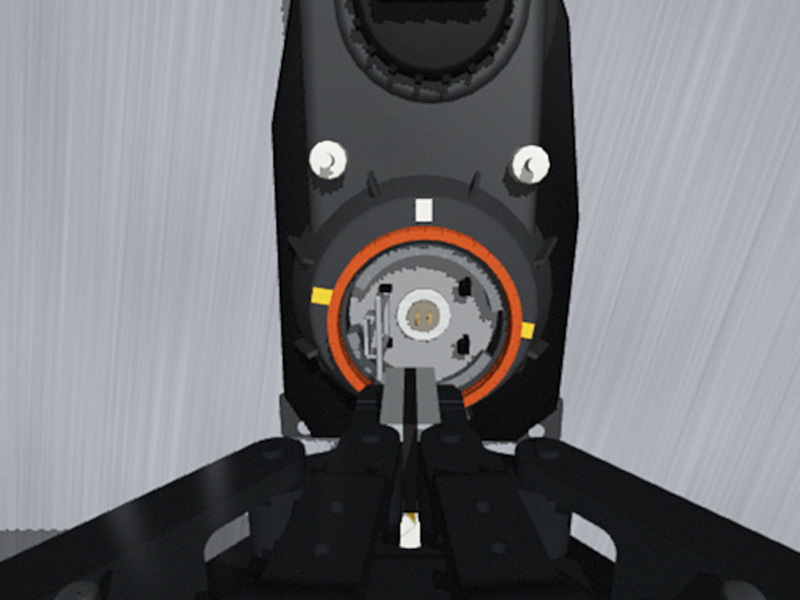

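The wrist view shows the seal ring centred at about (425,315), yellow marks at (321,296) and (527,330), clip upright at about (378,330), and noses at (463,287) and (463,343). Now the clip push.

```bash
sed -i 's/^C0=.*/C0=np.array([.5297,.1385]); YAW=11.75/' h.py; python3 - <<'E'
from h import *
T=.164
L=lambda x,z:(lamp(x/1e3,0,T+z/1e3),11.75)
plan((*L(-66,110),3),(*L(-66,20),4),(*L(-46,20),2))
plan((*L(-32,20),2),(*L(-19,18),2),(*L(-7,12),3),(*L(2,5),3),(*L(9,0),2),start=(L(-46,20)))
E
```

```text
9 [[[0.056,0.102,-0.164],[0,-0.0001,0]],[[0.056,0.102,-0.163],[0,-0.0,0]],[[0.057,0.102,-0.164],[0,-0.0001,0]],[[-0.0,0.187,-0.0],[0,0.0,0]],[[-0.0,0.188,-0.0],[0,0.0,0]],[[-0.0,0.187,-0.0],[0,0.0,0]],[[-0.0,0.188,-0.0],[0,0.0,0]],[[-0.0,-0.0,0.083],[0,0.0,0]],[[-0.0,-0.0,0.083],[0,0.0,0]]]
end [0.4846 0.1291 0.1839] 11.76
12 [[[0.0,0.0,0.058],[0,-0.0,0]],[[0.0,0.0,0.059],[0,-0.0,0]],[[0.0,0.008,0.054],[0,-0.0,0]],[[0.0,0.009,0.054],[0,-0.0,0]],[[0.0,0.017,0.033],[0,-0.0,0]],[[0.0,0.016,0.034],[0,-0.0,0]],[[0.0,0.017,0.033],[0,-0.0,0]],[[0.0,0.019,0.025],[0,-0.0,0]],[[0.0,0.02,0.025],[0,-0.0,0]],[[0.0,0.019,0.025],[0,-0.0,0]],[[0.0,0.021,0.029],[0,-0.0,0]],[[0.0,0.021,0.029],[0,-0.0,0]]]
end [0.5385 0.1403 0.164 ] 11.75
```

>>> {"op": "send_rows", "data": {
  "plan": [
    [[0.056,0.102,-0.164],[0,0,0]],
    [[0.056,0.102,-0.163],[0,0,0]],
    [[0.057,0.102,-0.164],[0,0,0]],
    [[0,0.187,0],[0,0,0]],
    [[0,0.188,0],[0,0,0]],
    [[0,0.187,0],[0,0,0]],
    [[0,0.188,0],[0,0,0]],
    [[0,0,0.083],[0,0,0]],
    [[0,0,0.083],[0,0,0]],
    [[0,0,0],[0,0,0]]
  ]
}}

```text
time: 2.6
eef_pos: [0.4871, 0.13, 0.1864]
tcp_rot: [-0.548, 0.445, -0.447, 0.55]
contact_force: [-0.2, 0.3, 0.2]
opening: 0.002
```

>>> {"op": "send_rows", "data": {
  "plan": [
    [[0,0,0.058],[0,0,0]],
    [[0,0,0.059],[0,0,0]],
    [[0,0.008,0.054],[0,0,0]],
    [[0,0.009,0.054],[0,0,0]]
  ]
}}

```text
time: 3.0
eef_pos: [0.5128, 0.1346, 0.1837]
tcp_rot: [-0.548, 0.446, -0.447, 0.549]
contact_force: [0.3, 0.3, 2.5]
opening: 0.0
```

>>> {"op": "send_rows", "data": {
  "plan": [
    [[0,0.017,0.033],[0,0,0]],
    [[0,0.016,0.034],[0,0,0]],
    [[0,0.017,0.033],[0,0,0]],
    [[0,0.019,0.025],[0,0,0]],
    [[0,0.02,0.025],[0,0,0]],
    [[0,0.019,0.025],[0,0,0]],
    [[0,0.021,0.029],[0,0,0]],
    [[0,0.021,0.029],[0,0,0]],
    [[0,0,0],[0,0,0]]
  ]
}}

```text
time: 3.9
eef_pos: [0.5391, 0.1403, 0.1642]
tcp_rot: [-0.548, 0.446, -0.446, 0.549]
contact_force: [-0.3, 0.3, 1.2]
opening: 0.002
```

>>> {"op": "send_rows", "data": {
  "plan": [
    [[0,0.017,0.01],[0,0,0]],
    [[0,0.017,0],[0,0,0]],
    [[0,0,0],[0,0,0]]
  ]
}}

```text
time: 4.2
eef_pos: [0.5405, 0.1405, 0.1602]
tcp_rot: [-0.548, 0.446, -0.447, 0.549]
contact_force: [0.1, 0.3, -0.2]
opening: -0.002
```

>>> {"op": "send_rows", "data": {
  "plan": [
    [[0,0.008,0],[0,0,0]],
    [[0,0,0],[0,0,0]]
  ]
}}

```text
time: 4.4
eef_pos: [0.5405, 0.1405, 0.1597]
tcp_rot: [-0.548, 0.446, -0.447, 0.549]
contact_force: [1.4, 1.4, 2.9]
opening: -0.002
```

>>> {"op": "send_rows", "data": {
  "plan": [
    [[0,0.008,0],[0,0,0]],
    [[0,0,0],[0,0,0]]
  ]
}}

```text
time: 4.6
eef_pos: [0.5406, 0.1405, 0.1589]
tcp_rot: [-0.548, 0.446, -0.447, 0.549]
contact_force: [2.1, 1.0, 3.0]
opening: 0.002
```

>>> {"op": "send_rows", "data": {
  "plan": [
    [[0,0.008,0],[0,0,0]],
    [[0,0,0],[0,0,0]]
  ]
}}

```text
time: 4.8
eef_pos: [0.5407, 0.1405, 0.1581]
tcp_rot: [-0.548, 0.446, -0.447, 0.549]
contact_force: [2.4, 0.9, 3.9]
opening: -0.003
```

>>> {"op": "send_rows", "data": {
  "plan": [
    [[0,0.008,0],[0,0,0]],
    [[0,0,0],[0,0,0]]
  ]
}}

```text
time: 5.0
eef_pos: [0.5408, 0.1405, 0.1579]
tcp_rot: [-0.548, 0.446, -0.447, 0.549]
contact_force: [1.1, 1.2, 7.7]
opening: -0.001
```

>>> {"op": "send_rows", "data": {
  "plan": [
    [[0,0.008,0],[0,0,0]],
    [[0,0,0],[0,0,0]]
  ]
}}

```text
time: 5.2
eef_pos: [0.5409, 0.1405, 0.1578]
tcp_rot: [-0.548, 0.446, -0.447, 0.549]
contact_force: [-0.2, 0.1, 10.8]
opening: -0.002
```

```bash
python3 - <<'E'
from h import *
p=get_state()['eef_pos']
plan(([p[0],p[1],.20],11.75,2),(lamp(0,-.026,.31),11.75,4))
E
```

```text
6 [[[0.0,-0.176,0.0],[0,-0.0001,0]],[[0.0,-0.176,0.0],[0,-0.0,0]],[[0.054,-0.229,-0.024],[0,-0.0,0]],[[0.053,-0.229,-0.023],[0,-0.0,0]],[[0.054,-0.229,-0.024],[0,-0.0,0]],[[0.053,-0.229,-0.024],[0,-0.0,0]]]
end [0.5349 0.1131 0.3099] 11.75
```

>>> {"op": "send_rows", "data": {
  "plan": [
    [[0,-0.176,0],[0,0,0]],
    [[0,-0.176,0],[0,0,0]],
    [[0.054,-0.229,-0.024],[0,0,0]],
    [[0.053,-0.229,-0.023],[0,0,0]],
    [[0.054,-0.229,-0.024],[0,0,0]],
    [[0.053,-0.229,-0.024],[0,0,0]],
    [[0,0,0],[0,0,0]],
    [[0,0,0],[0,0,0]]
  ]
}}

```text
time: 6.0
eef_pos: [0.5332, 0.1128, 0.3065]
tcp_rot: [0.549, -0.447, 0.446, -0.548]
contact_force: [0.1, 0.6, -0.0]
opening: 0.002
```

```bash
cat > m.py <<'E'
from h import *
import sys
def ring(c,z=.158):
    im=c['img'];hsv=cv2.cvtColor(im,cv2.COLOR_BGR2HSV)
    org=cv2.inRange(hsv,(3,150,70),(14,255,255))
    cnt=max(cv2.findContours(cv2.morphologyEx(org,cv2.MORPH_CLOSE,np.ones((5,5))),0,1)[0],key=cv2.contourArea)
    p=np.float32([ray(c,*q[0],z)[:2] for q in cnt]); print('ring',z,cv2.minEnclosingCircle(p),cv2.fitEllipse(p))
def yell(c,z):
    hsv=cv2.cvtColor(c['img'],cv2.COLOR_BGR2HSV)
    yel=cv2.inRange(hsv,(20,120,80),(35,255,255))
    n,l,st,ce=cv2.connectedComponentsWithStats(yel)
    for i in range(1,n):
        if st[i,4]>9:print('yel',ce[i].round(1),st[i,:].tolist(),ray(c,*ce[i],z)[:2].round(4))
E
python3 - <<'E'
from m import *
s=get_state();print(s['eef_pos'],s['contact_force'])
c=cam('wrist');np.save('w2.npy',c,allow_pickle=True)
ring(c);ring(c,.159);yell(c,.147)
u=proj(c,lamp(0,0,.15)).astype(int);print(u,c['T'][:3,3])
cv2.imwrite('pics/w2.png',cv2.resize(c['img'][u[1]-95:u[1]+95,u[0]-125:u[0]+125],None,fx=3.2,fy=3.1,interpolation=cv2.INTER_CUBIC))
E
```

```text
[0.53320195 0.11277171 0.30654488] [ 0.09504782  0.61550842 -0.04309143]
ring 0.158 ((0.5290502905845642, 0.13844963908195496), 0.053554072976112366) ((0.5288957953453064, 0.13850247859954834), (0.10568875819444656, 0.10598183423280716), 136.3285675048828)
ring 0.159 ((0.5290111303329468, 0.13859246671199799), 0.0533609613776207) ((0.5288571715354919, 0.138645201921463), (0.10530687123537064, 0.10559888929128647), 136.32861328125)
yel [195.5 139.8] [190, 134, 13, 13, 129] [0.4695 0.139 ]
yel [261.5 153.8] [261, 151, 2, 7, 13] [0.5253 0.1388]
yel [269.4 153. ] [269, 150, 2, 7, 12] [0.5317 0.1407]
yel [335.3 164.2] [331, 159, 10, 12, 99] [0.5881 0.1428]
yel [ 24.5 340. ] [23, 337, 4, 7, 28] [ 0.3362 -0.0864]
[266 155] [0.51821986 0.17800427 0.43475285]
```

View pics/w2.png

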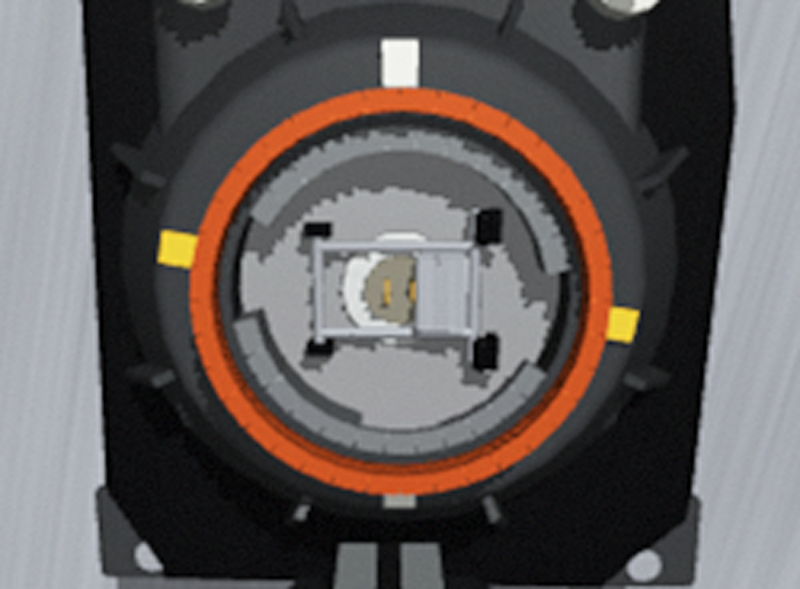

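The clip lies closed with its end bar under both noses; the seal and marks are fully visible. On to the cap.

```bash
sed -i 's/^C0=.*/C0=np.array([.52886,.1386]); YAW=11.8/' h.py; python3 - <<'E'
from h import *
plan(([.48,-.13,.28],50,6),([.4585,-.2605,.168],67.1,4))
E
```

```text
10 [[[0.316,0.035,-0.14],[0,-0.0177,0]],[[0.297,0.036,-0.175],[0,-0.0178,0]],[[0.277,0.035,-0.206],[0,-0.0177,0]],[[0.252,0.035,-0.236],[0,-0.0177,0]],[[0.224,0.036,-0.263],[0,-0.0177,0]],[[0.194,0.035,-0.286],[0,-0.0178,0]],[[0.14,0.233,-0.237],[0,-0.0119,0]],[[0.123,0.234,-0.247],[0,-0.0118,0]],[[0.104,0.233,-0.255],[0,-0.0119,0]],[[0.084,0.233,-0.262],[0,-0.0119,0]]]
end [ 0.4585 -0.2605  0.168 ] 67.11
```

>>> {"op": "send_rows", "data": {
  "plan": [
    [[0.316,0.035,-0.14],[0,-0.0177,0]],
    [[0.297,0.036,-0.175],[0,-0.0178,0]],
    [[0.277,0.035,-0.206],[0,-0.0177,0]],
    [[0.252,0.035,-0.236],[0,-0.0177,0]],
    [[0.224,0.036,-0.263],[0,-0.0177,0]],
    [[0.194,0.035,-0.286],[0,-0.0178,0]],
    [[0.14,0.233,-0.237],[0,-0.0119,0]],
    [[0.123,0.234,-0.247],[0,-0.0118,0]],
    [[0.104,0.233,-0.255],[0,-0.0119,0]],
    [[0.084,0.233,-0.262],[0,-0.0119,0]],
    [[0,0,0],[0,0,0]],
    [[0,0,0],[0,0,0]]
  ]
}}

```text
time: 7.25
eef_pos: [0.4582, -0.2595, 0.1674]
tcp_rot: [-0.692, 0.143, -0.139, 0.694]
contact_force: [0.0, 0.3, -0.2]
opening: 0.002
```

```bash
python3 - <<'E'
from m import *
s=get_state();print(s['eef_pos'],s['contact_force'],R.from_quat(s['tcp_rot']).as_matrix().round(3).tolist())
c=cam('wrist');np.save('w3.npy',c,allow_pickle=True)
yell(c,.019);yell(c,.034);yell(c,.045)
im=c['img'];m=(im.max(2)<55).astype(np.uint8)*255
u=proj(c,[.4345,-.2505,.017]).astype(int);print(u)
cv2.imwrite('pics/w3.png',cv2.resize(im,(800,600),interpolation=cv2.INTER_CUBIC))
E
```

```text
[ 0.45823187 -0.25949866  0.16740685] [ 0.01296731  0.26344114 -0.15865425] [[0.92, -0.005, 0.391], [-0.391, 0.004, 0.92], [-0.006, -1.0, 0.002]]
yel [261.   97.4] [257, 90, 9, 16, 143] [ 0.3907 -0.2305]
yel [261.  109.5] [256, 109, 11, 2, 22] [ 0.399 -0.234]
yel [ 43.8 116.5] [33, 114, 22, 7, 77] [ 0.3377 -0.3926]
yel [ 62.2 126.1] [56, 119, 14, 15, 102] [ 0.3497 -0.3833]
yel [428.1 190.9] [421, 187, 15, 9, 88] [ 0.5134 -0.1319]
yel [452.4 200.6] [450, 195, 6, 12, 22] [ 0.5294 -0.1155]
yel [261.5 213. ] [258, 209, 8, 9, 72] [ 0.4771 -0.2666]
yel [261.   97.4] [257, 90, 9, 16, 143] [ 0.3911 -0.2306]
yel [261.  109.5] [256, 109, 11, 2, 22] [ 0.3989 -0.234 ]
yel [ 43.8 116.5] [33, 114, 22, 7, 77] [ 0.3409 -0.384 ]
yel [ 62.2 126.1] [56, 119, 14, 15, 102] [ 0.3522 -0.3751]
yel [428.1 190.9] [421, 187, 15, 9, 88] [ 0.5071 -0.1374]
yel [452.4 200.6] [450, 195, 6, 12, 22] [ 0.5223 -0.1219]
yel [261.5 213. ] [258, 209, 8, 9, 72] [ 0.4727 -0.2648]
yel [261.   97.4] [257, 90, 9, 16, 143] [ 0.3913 -0.2307]
yel [261.  109.5] [256, 109, 11, 2, 22] [ 0.3988 -0.2339]
yel [ 43.8 116.5] [33, 114, 22, 7, 77] [ 0.3432 -0.3777]
yel [ 62.2 126.1] [56, 119, 14, 15, 102] [ 0.3541 -0.3692]
yel [428.1 190.9] [421, 187, 15, 9, 88] [ 0.5024 -0.1414]
yel [452.4 200.6] [450, 195, 6, 12, 22] [ 0.517  -0.1265]
yel [261.5 213. ] [258, 209, 8, 9, 72] [ 0.4695 -0.2635]
[259 158]
```

View pics/w3.png

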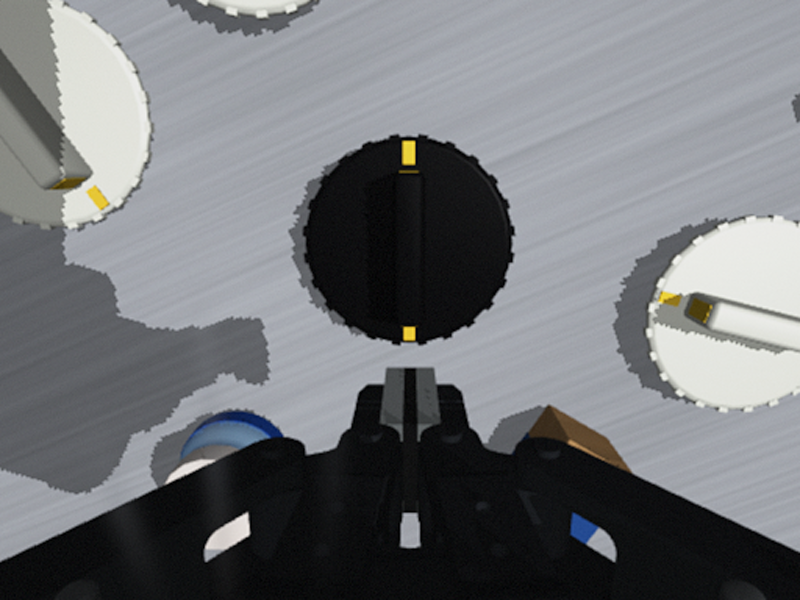

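The black cap is centred at about (408,240), its bar vertical in the image and in line with the fingers, yellow marks at (408,152) and (408,333). Jar and carton are at the bottom edges, clear of it.

```bash
python3 - <<'E'
from m import *
c=np.load('w3.npy',allow_pickle=True).item();im=c['img']
m=(im.max(2)<48).astype(np.uint8)*255; m=cv2.bitwise_or(m,cv2.inRange(cv2.cvtColor(im,cv2.COLOR_BGR2HSV),(20,120,80),(35,255,255)))
m[232:]=0;m[:,:185]=0;m[:,340:]=0
m=cv2.morphologyEx(m,cv2.MORPH_OPEN,np.ones((5,5)))
k=max(cv2.findContours(m,0,1)[0],key=cv2.contourArea);print(cv2.boundingRect(k))
for z in (.0165,.019):
    p=np.float32([ray(c,*q[0],z)[:2] for q in k]);print(z,cv2.minEnclosingCircle(p),cv2.fitEllipse(p))
x,y,w,h=cv2.boundingRect(k)
cen=np.array(cv2.minEnclosingCircle(p)[0])
t=np.radians(67.2)
G=cen
plan(([*G,.09],67.2,4),([*G,.060],67.2,2),([*G,.037],67.2,3))
s=get_state();print('cap in tool x,z',ax(t).T@np.append(cen-s['eef_pos'][:2],0))
c2=np.load('w2.npy',allow_pickle=True).item()
E
```

```text
(194, 87, 135, 133)
0.0165 ((0.4331215023994446, -0.24833308160305023), 0.05501104146242142) ((0.43298396468162537, -0.24836313724517822), (0.10663843899965286, 0.10712921619415283), 134.00588989257812)
0.019 ((0.43279552459716797, -0.24819841980934143), 0.054519861936569214) ((0.43265920877456665, -0.24822820723056793), (0.1056845560669899, 0.10617095232009888), 134.00567626953125)
9 [[[-0.06,0.165,0.0],[0,-0.0001,0]],[[-0.06,0.164,0.0],[0,-0.0001,0]],[[-0.059,0.165,0.001],[0,-0.0001,0]],[[-0.06,0.164,0.0],[0,-0.0001,0]],[[-0.0,0.125,0.0],[0,0.0,0]],[[-0.0,0.125,0.0],[0,0.0,0]],[[-0.0,0.064,0.0],[0,0.0,0]],[[-0.0,0.064,0.0],[0,0.0,0]],[[-0.0,0.064,0.0],[0,0.0,0]]]
end [ 0.4328 -0.2482  0.037 ] 67.21
cap in tool x,z [-0.02869322  0.          0.00017309]
```

>>> {"op": "send_rows", "data": {
  "plan": [
    [[-0.06,0.165,0],[0,0,0]],
    [[-0.06,0.164,0],[0,0,0]],
    [[-0.059,0.165,0.001],[0,0,0]],
    [[-0.06,0.164,0],[0,0,0]],
    [[0,0,0],[0,0,0]],
    [[0,0.125,0],[0,0,0]],
    [[0,0.125,0],[0,0,0]],
    [[0,0.064,0],[0,0,0]],
    [[0,0.064,0],[0,0,0]],
    [[0,0.064,0],[0,0,0]],
    [[0,0,0],[0,0,0]],
    [[0,0,0],[0,0,0]]
  ],
  "gripper": 0.45
}}

```text
time: 8.5
eef_pos: [0.4335, -0.2493, 0.0384]
tcp_rot: [0.693, -0.14, 0.14, -0.693]
contact_force: [0.4, -0.4, -0.4]
opening: 0.551
```

```bash
python3 -c "
from h import *
s=get_state();print(s['eef_pos'],s['contact_force'],s['opening'])"
```

```text
[ 0.43348989 -0.24926413  0.03841549] [ 0.35366064 -0.38515958 -0.43435234] 0.5509344919453237
```

>>> {"op": "send_rows", "data": {
  "plan": [
    [[0,0,0],[0,0,0]],
    [[0,0,0],[0,0,0]],
    [[0,0,0],[0,0,0]],
    [[0,0,0],[0,0,0]],
    [[0,0,0],[0,0,0]],
    [[0,0,0],[0,0,0]]
  ],
  "gripper": 1,
  "grip_force": 80
}}

```text
time: 9.1
eef_pos: [0.4337, -0.2496, 0.0389]
tcp_rot: [0.693, -0.14, 0.141, -0.693]
contact_force: [-1.2, -0.7, 5.0]
opening: 0.153
```

```bash
python3 - <<'E'
from h import *
p=get_state()['eef_pos']
plan(([p[0],p[1],.12],67.2,3),([.617,.141,.40],91.8,10))
E
```

```text
13 [[[0.0,-0.225,0.0],[0,-0.0001,0]],[[0.0,-0.226,0.0],[0,-0.0001,0]],[[0.0,-0.225,0.0],[0,-0.0,0]],[[0.015,-0.233,0.359],[0,-0.0068,0]],[[0.029,-0.234,0.359],[0,-0.0069,0]],[[0.046,-0.233,0.356],[0,-0.0068,0]],[[0.06,-0.233,0.355],[0,-0.0068,0]],[[0.076,-0.234,0.351],[0,-0.0069,0]],[[0.091,-0.233,0.348],[0,-0.0068,0]],[[0.105,-0.233,0.344],[0,-0.0069,0]],[[0.121,-0.234,0.338],[0,-0.0068,0]],[[0.135,-0.233,0.334],[0,-0.0068,0]],[[0.148,-0.233,0.327],[0,-0.0069,0]]]
end [0.6169 0.141  0.4   ] 91.81
```

>>> {"op": "send_rows", "data": {
  "plan": [
    [[0,-0.1,0],[0,0,0]],
    [[0,-0.225,0],[0,0,0]],
    [[0,-0.225,0],[0,0,0]],
    [[0,-0.125,0],[0,0,0]],
    [[0,0,0],[0,0,0]]
  ]
}}

```text
time: 9.6
eef_pos: [0.4345, -0.2501, 0.1218]
tcp_rot: [0.694, -0.139, 0.142, -0.692]
contact_force: [1.1, 0.4, -0.6]
opening: 0.155
```

>>> {"op": "send_rows", "data": {
  "plan": [
    [[0.015,-0.233,0.359],[0,-0.0068,0]],
    [[0.029,-0.234,0.359],[0,-0.0069,0]],
    [[0.046,-0.233,0.356],[0,-0.0068,0]],
    [[0.06,-0.233,0.355],[0,-0.0068,0]],
    [[0.076,-0.234,0.351],[0,-0.0069,0]],
    [[0.091,-0.233,0.348],[0,-0.0068,0]],
    [[0.105,-0.233,0.344],[0,-0.0069,0]],
    [[0.121,-0.234,0.338],[0,-0.0068,0]],
    [[0.135,-0.233,0.334],[0,-0.0068,0]],
    [[0.148,-0.233,0.327],[0,-0.0069,0]],
    [[0,0,0],[0,0,0]],
    [[0,0,0],[0,0,0]]
  ]
}}

```text
time: 10.8
eef_pos: [0.6118, 0.1312, 0.3899]
tcp_rot: [0.707, 0.011, -0.012, -0.707]
contact_force: [-0.1, 0.1, -1.4]
opening: 0.159
```

```bash
python3 - <<'E'
from m import *
s=get_state();print(s['eef_pos'],s['contact_force'],s['opening'],R.from_quat(s['tcp_rot']).as_matrix().round(3).tolist())
c=cam('wrist');np.save('w4.npy',c,allow_pickle=True)
ring(c,.158);yell(c,.147)
zc=s['eef_pos'][2]-.0199;print('disc plane',zc);yell(c,zc)
u=proj(c,lamp(0,0,.15));print(u)
cv2.imwrite('pics/w4.png',cv2.resize(c['img'],(800,600),interpolation=cv2.INTER_CUBIC))
E
```

```text
[0.61182747 0.13119286 0.38992429] [-0.12740516  0.07229912 -1.44359018] 0.1588588581389001 [[0.999, -0.002, -0.032], [0.032, -0.001, 0.999], [-0.002, -1.0, -0.001]]
ring 0.158 ((0.5288890600204468, 0.13856762647628784), 0.053435537964105606) ((0.5286479592323303, 0.1385786533355713), (0.09990692883729935, 0.10086383670568466), 172.16458129882812)
yel [270.4  26.3] [266, 22, 10, 10, 95] [0.4699 0.1367]
yel [118.2 114. ] [115, 112, 7, 5, 21] [ 0.5593 -0.0195]
yel [128.  117.8] [125, 115, 7, 7, 28] [ 0.5629 -0.0096]
yel [262. 154.] [255, 141, 15, 27, 405] [0.5964 0.1326]
yel [261.9 181.8] [250, 177, 25, 11, 244] [0.6271 0.1335]
disc plane 0.370024286195764
yel [270.4  26.3] [266, 22, 10, 10, 95] [0.5149 0.1329]
yel [118.2 114. ] [115, 112, 7, 5, 21] [0.5506 0.0706]
yel [128.  117.8] [125, 115, 7, 7, 28] [0.552  0.0745]
yel [262. 154.] [255, 141, 15, 27, 405] [0.5654 0.1313]
yel [261.9 181.8] [250, 177, 25, 11, 244] [0.5777 0.1317]
[270.09526397  88.71672324]
```

View pics/w4.png

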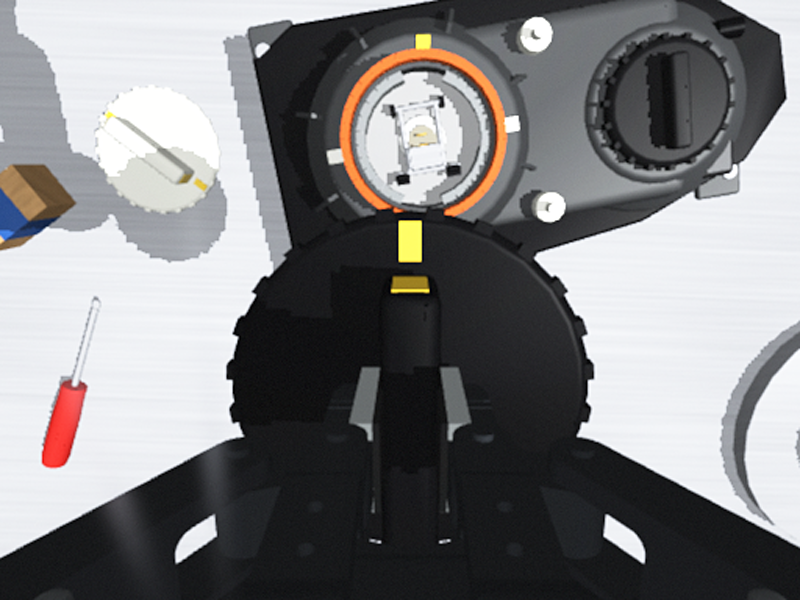

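The cap is held with its mark in line with the fingers (column 410). The collar is fully visible at about (423,137), and both headings give the same centre. Move above the collar.

```bash
python3 - <<'E'
from h import *
print(cam('wrist')['mount'])
plan(([.5297,.1386,.21],91.8,6))
E
```

```text
[[-1.14292150e-03  9.65959716e-01  2.58690010e-01 -6.72942461e-02]
 [-1.68187727e-03 -2.58691669e-01  9.65958483e-01 -1.28187558e-01]
 [ 9.99997933e-01  6.68929876e-04  1.92028996e-03  1.33266061e-03]
 [ 0.00000000e+00  0.00000000e+00  0.00000000e+00  1.00000000e+00]]
6 [[[-0.113,0.248,0.016],[0,-0.0,0]],[[-0.112,0.248,0.015],[0,-0.0001,0]],[[-0.113,0.248,0.016],[0,-0.0,0]],[[-0.113,0.248,0.016],[0,-0.0001,0]],[[-0.112,0.248,0.016],[0,-0.0,0]],[[-0.113,0.248,0.016],[0,-0.0001,0]]]
end [0.5297 0.1386 0.21  ] 91.8
```

>>> {"op": "send_rows", "data": {
  "plan": [
    [[-0.113,0.248,0.014],[0,0,0]],
    [[-0.112,0.248,0.014],[0,0,0]],
    [[-0.113,0.248,0.014],[0,0,0]],
    [[-0.113,0.248,0.014],[0,0,0]],
    [[-0.112,0.248,0.014],[0,0,0]],
    [[-0.113,0.248,0.014],[0,0,0]],
    [[0,0,0],[0,0,0]],
    [[0,0,0],[0,0,0]],
    [[0,0,0],[0,0,0]]
  ]
}}

```text
time: 11.8
eef_pos: [0.5321, 0.1374, 0.2149]
tcp_rot: [-0.707, -0.012, 0.009, 0.707]
contact_force: [0.5, 0.3, -0.8]
opening: 0.15
```

```bash
python3 - <<'E'
from h import *
s=get_state();print(s['eef_pos'],s['contact_force'],R.from_quat(s['tcp_rot']).as_matrix().round(4).tolist())
plan(([.5297,.1374,.190],91.8,3))
E
```

```text
[0.5321237  0.13738796 0.21491548] [ 0.52652869  0.28196908 -0.82601331] [[0.9996, 0.0037, -0.0292], [0.0292, 0.0002, 0.9996], [0.0037, -1.0, 0.0]]
3 [[[-0.007,0.069,0.0],[0,-0.0001,0]],[[-0.006,0.069,0.0],[0,-0.0001,0]],[[-0.007,0.07,0.001],[0,-0.0001,0]]]
end [0.5297 0.1374 0.19  ] 91.78
```

>>> {"op": "send_rows", "data": {
  "plan": [
    [[-0.007,0.069,0],[0,-0.0003,0]],
    [[-0.006,0.069,0],[0,0,0]],
    [[-0.007,0.07,0.001],[0,0,0]],
    [[0,0,0],[0,0,0]],
    [[0,0,0],[0,0,0]]
  ]
}}

```text
time: 12.3
eef_pos: [0.528, 0.138, 0.1875]
tcp_rot: [0.707, 0.011, -0.012, -0.707]
contact_force: [-1.1, 0.5, -1.2]
opening: 0.154
```

>>> {"op": "send_rows", "data": {
  "plan": [
    [[0,0.02,0],[0,0,0]],
    [[0,0.02,0],[0,0,0]],
    [[0,0,0],[0,0,0]]
  ]
}}

```text
time: 12.6
eef_pos: [0.5282, 0.1381, 0.1833]
tcp_rot: [-0.707, -0.012, 0.011, 0.707]
contact_force: [1.2, -0.6, 0.4]
opening: 0.157
```

```bash
python3 - <<'E'
from h import *
s=get_state();print(s['eef_pos'],s['contact_force'],s['wrist_torque'],R.from_quat(s['tcp_rot']).as_matrix().round(4).tolist())
E
```

```text
[0.52820402 0.13807525 0.18326368] [ 1.20663228 -0.58050523  0.41010124] [ 0.00116844 -0.0424874   0.01368927] [[0.9995, 0.0003, -0.0323], [0.0323, 0.0001, 0.9995], [0.0003, -1.0, 0.0]]
```

>>> {"op": "send_rows", "data": {
  "plan": [
    [[0.006,0.016,0],[0,0,0]],
    [[0,0.016,0],[0,0,0]],
    [[0,0,0],[0,0,0]]
  ]
}}

```text
time: 12.9
eef_pos: [0.5299, 0.1378, 0.1803]
tcp_rot: [0.707, 0.012, -0.01, -0.707]
contact_force: [0.7, -2.0, 3.8]
opening: 0.153
```

>>> {"op": "send_rows", "data": {
  "plan": [
    [[0,0.016,0],[0,0,0]],
    [[0,0.016,0],[0,0,0]],
    [[0,0,0],[0,0,0]]
  ]
}}

```text
time: 13.2
eef_pos: [0.53, 0.1378, 0.1766]
tcp_rot: [0.707, 0.013, -0.01, -0.707]
contact_force: [0.7, -0.9, 6.0]
opening: 0.156
```

>>> {"op": "send_rows", "data": {
  "plan": [
    [[0,0.009,0],[0,0,0]],
    [[0,0,0],[0,0,0]],
    [[0,0,0],[0,0,0]]
  ]
}}

```text
time: 13.5
eef_pos: [0.53, 0.1378, 0.1762]
tcp_rot: [0.707, 0.013, -0.01, -0.707]
contact_force: [0.2, -1.6, 9.0]
opening: 0.157
```

>>> {"op": "send_rows", "data": {
  "plan": [
    [[0,0.003,0],[0,0.01,0]],
    [[0,0,0],[0,0.012,0]],
    [[0,0,0],[0,0.012,0]],
    [[0,0,0],[0,0,0]]
  ]
}}

```text
time: 13.9
eef_pos: [0.53, 0.1383, 0.1759]
tcp_rot: [-0.704, 0.063, -0.066, 0.704]
contact_force: [-0.1, -0.4, 8.6]
opening: 0.156
```

```bash
cat > st.py <<'E'
from h import *
s=get_state();M=R.from_quat(s['tcp_rot']).as_matrix()
print(s['time'],s['eef_pos'].round(4),s['contact_force'].round(1),s['wrist_torque'].round(2),'head',np.degrees(np.arctan2(M[1,2],M[0,2])).round(2),M[2].round(4),s['opening'].round(3))
E
python3 st.py
```

```text
Traceback (most recent call last):
  File "st.py", line 3, in <module>
    print(s['time'],s['eef_pos'].round(4),s['contact_force'].round(1),s['wrist_torque'].round(2),'head',np.degrees(np.arctan2(M[1,2],M[0,2])).round(2),M[2].round(4),s['opening'].round(3))
                                                                                                                                                                     ^^^^^^^^^^^^^^^^^^
AttributeError: 'float' object has no attribute 'round'
```

```bash
sed -i "s/,s\['opening'\].round(3)//" st.py; python3 st.py
```

```text
13.9 [0.53   0.1383 0.1759] [-0.1 -0.4  8.6] [-0.12  0.02 -0.12] head 79.52 [ 0.0033 -1.      0.0012]
```

>>> {"op": "send_rows", "data": {
  "plan": [
    [[0,0,0],[0,0.015,0]],
    [[0,0,0],[0,0.015,0]],
    [[0,0,0],[0,0.015,0]],
    [[0,0,0],[0,0.015,0]],
    [[0,0,0],[0,0.015,0]],
    [[0,0,0],[0,0.015,0]],
    [[0,0,0],[0,0.015,0]],
    [[0,0,0],[0,0.015,0]],
    [[0,0,0],[0,0.015,0]],
    [[0,0,0],[0,0,0]]
  ]
}}

```text
time: 14.9
eef_pos: [0.5302, 0.1385, 0.1759]
tcp_rot: [-0.614, 0.348, -0.35, 0.616]
contact_force: [0.5, 1.2, 7.7]
opening: 0.154
```

```bash
python3 st.py
```

```text
14.9 [0.5302 0.1385 0.1759] [0.5 1.2 7.7] [-0.    0.   -0.18] head 30.89 [ 9.e-04 -1.e+00  4.e-03]
```

Remaining about 19°; finish in small steps to feel the stop.

>>> {"op": "send_rows", "data": {
  "plan": [
    [[0,0,0],[0,0.012,0]],
    [[0,0,0],[0,0.012,0]],
    [[0,0,0],[0,0.012,0]],
    [[0,0,0],[0,0.008,0]],
    [[0,0,0],[0,0,0]]
  ]
}}

```text
time: 15.4
eef_pos: [0.5305, 0.1382, 0.176]
tcp_rot: [-0.56, 0.429, -0.431, 0.563]
contact_force: [1.3, -0.4, 7.7]
opening: 0.154
```

```bash
python3 st.py
```

```text
15.4 [0.5305 0.1382 0.176 ] [ 1.3 -0.4  7.7] [-0.07  0.   -0.07] head 15.11 [ 7.0e-04 -1.0e+00  4.6e-03]
```

>>> {"op": "send_rows", "data": {
  "plan": [
    [[0,0,0],[0,0.006,0]],
    [[0,0,0],[0,0.004,0]],
    [[0,0,0],[0,0,0]]
  ]
}}

```text
time: 15.7
eef_pos: [0.5305, 0.1384, 0.176]
tcp_rot: [-0.546, 0.446, -0.448, 0.549]
contact_force: [2.0, 1.0, 8.5]
opening: 0.159
```

```bash
python3 st.py
```

```text
15.7 [0.5305 0.1384 0.176 ] [2.  1.  8.5] [ 0.06 -0.09  0.02] head 11.54 [ 0.     -1.      0.0049]
```

>>> {"op": "send_rows", "data": {
  "plan": [
    [[0,0,0],[0,0.004,0]],
    [[0,0,0],[0,0.004,0]],
    [[0,0,0],[0,0,0]]
  ]
}}

```text
time: 16.0
eef_pos: [0.5305, 0.1386, 0.176]
tcp_rot: [-0.535, 0.46, -0.462, 0.538]
contact_force: [0.8, 0.9, 7.7]
opening: 0.153
```

```bash
python3 st.py
```

```text
16.0 [0.5305 0.1386 0.176 ] [0.8 0.9 7.7] [ 0.12 -0.09  0.1 ] head 8.69 [-6.e-04 -1.e+00  5.e-03]
```

>>> {"op": "send_rows", "data": {
  "plan": [
    [[0,0,0],[0,0.004,0]],
    [[0,0,0],[0,0.004,0]],
    [[0,0,0],[0,0,0]]
  ]
}}

```text
time: 16.3
eef_pos: [0.5305, 0.1386, 0.176]
tcp_rot: [-0.525, 0.471, -0.474, 0.527]
contact_force: [2.5, 1.0, 7.2]
opening: 0.154
```

```bash
python3 - <<'E'
exec(open('st.py').read())
from m import *
c=cam('wrist');np.save('w5.npy',c,allow_pickle=True);yell(c,.16)
cv2.imwrite('pics/w5.png',cv2.resize(c['img'],(800,600),interpolation=cv2.INTER_CUBIC))
E
```

```text
16.3 [0.5305 0.1386 0.176 ] [2.5 1.  7.2] [ 0.26 -0.13  1.2 ] head 6.14 [ 5.0e-04 -1.0e+00  5.3e-03]
yel [259.2 154.1] [252, 141, 16, 27, 411] [0.5226 0.1847]
yel [259.8 181.5] [248, 176, 25, 12, 270] [0.5241 0.173 ]
yel [143.2 224.1] [137, 216, 15, 18, 235] [0.4749 0.1483]
yel [380.8 241.3] [376, 233, 11, 17, 140] [0.5812 0.1514]
```

View pics/w5.png

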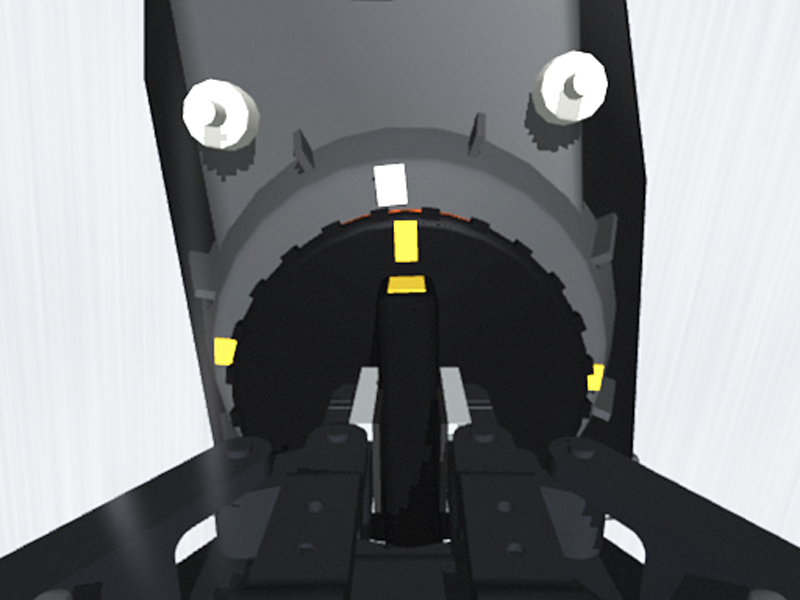

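The view shows the cap seated over the seal, its yellow mark (405,241) just past the white mark (390,185), and torque has risen to 1.2 Nm, so it is at the stop. I back off slightly and let the spring lift it into the notch.

>>> {"op": "send_rows", "data": {
  "plan": [
    [[0,0,0],[0,-0.005,0]],
    [[0,-0.012,0],[0,0,0]],
    [[0,-0.012,0],[0,0,0]],
    [[0,0,0],[0,0,0]]
  ]
}}

```text
time: 16.75
eef_pos: [0.5304, 0.1386, 0.1781]
tcp_rot: [-0.531, 0.464, -0.466, 0.534]
contact_force: [4.0, 2.6, 5.1]
opening: 0.155
```

```bash
python3 st.py
```

```text
16.75 [0.5304 0.1386 0.1781] [4.  2.6 5.1] [ 0.35 -0.6   0.54] head 7.68 [-6.0e-04 -1.0e+00  5.2e-03]
```

>>> {"op": "send_rows", "data": {
  "plan": [
    [[0,-0.009,0],[0,0,0]],
    [[0,0,0],[0,0,0]],
    [[0,0,0],[0,0,0]]
  ]
}}

```text
time: 17.05
eef_pos: [0.5304, 0.1386, 0.1787]
tcp_rot: [-0.531, 0.464, -0.466, 0.534]
contact_force: [5.7, 2.4, 4.8]
opening: 0.154
```

```bash
python3 st.py
```

```text
17.05 [0.5304 0.1386 0.1787] [5.7 2.4 4.8] [ 0.36 -0.92  0.47] head 7.66 [-7.0e-04 -1.0e+00  5.2e-03]
```

>>> {"op": "send_rows", "data": {
  "plan": [
    [[0,0,0.004],[0,-0.006,0]],
    [[0,0,0],[0,0,0]],
    [[0,0,0],[0,0,0]]
  ]
}}

```text
time: 17.35
eef_pos: [0.5303, 0.1385, 0.1788]
tcp_rot: [-0.539, 0.456, -0.457, 0.541]
contact_force: [3.4, 1.6, 5.1]
opening: 0.156
```

```bash
python3 st.py
```

```text
17.35 [0.5303 0.1385 0.1788] [3.4 1.6 5.1] [ 0.26 -0.55  0.05] head 9.68 [-8.0e-04 -1.0e+00  3.2e-03]
```

>>> {"op": "send_rows", "data": {
  "plan": [
    [[0,-0.008,0],[0,0,0]],
    [[0,0,0],[0,0,0]],
    [[0,0,0],[0,0,0]]
  ]
}}

```text
time: 17.65
eef_pos: [0.5301, 0.1384, 0.1797]
tcp_rot: [-0.54, 0.455, -0.456, 0.541]
contact_force: [3.5, 1.9, 5.5]
opening: 0.154
```

```bash
python3 st.py
```

```text
17.65 [0.5301 0.1384 0.1797] [3.5 1.9 5.5] [ 0.29 -0.58  0.02] head 9.71 [-6.0e-04 -1.0e+00  2.7e-03]
```

>>> {"op": "send_rows", "data": {
  "plan": [
    [[0,-0.008,0],[0,0,0]],
    [[0,0,0],[0,0,0]],
    [[0,0,0],[0,0,0]]
  ]
}}

```text
time: 17.95
eef_pos: [0.53, 0.1383, 0.18]
tcp_rot: [-0.54, 0.455, -0.456, 0.541]
contact_force: [4.1, 3.0, 2.7]
opening: 0.158
```

```bash
python3 st.py
```

```text
17.95 [0.53   0.1383 0.18  ] [4.1 3.  2.7] [ 0.35 -0.77  0.03] head 9.73 [-5.0e-04 -1.0e+00  2.3e-03]
```

>>> {"op": "send_rows", "data": {
  "plan": [
    [[0,-0.008,0],[0,0,0]],
    [[0,0,0],[0,0,0]],
    [[0,0,0],[0,0,0]]
  ]
}}

```text
time: 18.25
eef_pos: [0.5298, 0.1383, 0.18]
tcp_rot: [-0.54, 0.455, -0.456, 0.541]
contact_force: [8.1, 3.4, -0.1]
opening: 0.155
```

```bash
python3 st.py
```

```text
18.25 [0.5298 0.1383 0.18  ] [ 8.1  3.4 -0.1] [ 0.42 -1.03  0.05] head 9.74 [-6.0e-04 -1.0e+00  2.2e-03]
```

```bash
python3 - <<'E'
from m import *
c=cam('wrist');np.save('w6.npy',c,allow_pickle=True)
hsv=cv2.cvtColor(c['img'],cv2.COLOR_BGR2HSV)
yell(c,.160);C=np.array([.5288,.1386])
w=cv2.inRange(hsv,(0,0,170),(180,40,255));w[:100]=0;w[140:]=0;w[:,:200]=0;w[:,300:]=0
n,l,st,ce=cv2.connectedComponentsWithStats(w)
for i in range(1,n):
    if st[i,4]>50:
        p=ray(c,*ce[i],.147)[:2]; print('white',ce[i],st[i].tolist(),np.degrees(np.arctan2(*(p-C)[::-1]))-90)
y=cv2.inRange(hsv,(20,120,80),(35,255,255));y[170:]=0
n,l,st,ce=cv2.connectedComponentsWithStats(y)
for i in range(1,n):
    if st[i,4]>50:
        p=ray(c,*ce[i],.160)[:2];print('cap',ce[i],p,np.degrees(np.arctan2(*(p-C)[::-1]))-90)
E
```

```text
yel [262. 154.] [255, 141, 15, 27, 405] [0.5203 0.1836]
yel [262.  181.2] [250, 176, 25, 11, 260] [0.5224 0.1718]
yel [145.8 215. ] [141, 206, 12, 18, 175] [0.4733 0.1475]
yel [379.6 245.4] [376, 237, 9, 17, 102] [0.5813 0.151 ]
white [259.10860656 116.97131148] [249, 104, 21, 27, 488] 11.658465435190692
cap [262. 154.] [0.52033091 0.18358975] 10.660882772678605
```

>>> {"op": "send_rows", "data": {
  "plan": [
    [[0,0.004,0.005],[0,0,0]],
    [[0,0,0],[0,0,0]],
    [[0,0,0],[0,0,0]]
  ]
}}

```text
time: 18.6
eef_pos: [0.53, 0.1384, 0.18]
tcp_rot: [-0.54, 0.456, -0.456, 0.541]
contact_force: [4.8, 3.1, 1.1]
opening: 0.156
```

```bash
python3 st.py
```

```text
18.6 [0.53   0.1384 0.18  ] [4.8 3.1 1.1] [ 0.34 -0.87  0.03] head 9.73 [-5.e-04 -1.e+00  9.e-04]
```

>>> {"op": "send_rows", "data": {
  "plan": [
    [[-0.002,0.003,0.006],[0,0,0]],
    [[0,0,0],[0,0,0]],
    [[0,0,0],[0,0,0]],
    [[0,0,0],[0,0,0]],
    [[0,0,0],[0,0,0]]
  ]
}}

```text
time: 19.1
eef_pos: [0.5303, 0.1385, 0.1799]
tcp_rot: [0.541, -0.456, 0.455, -0.541]
contact_force: [1.3, 0.8, 4.3]
opening: 0.152
```

```bash
python3 - <<'E'
exec(open('st.py').read())
c=cam('scene');cv2.imwrite('pics/s7.png',cv2.resize(c['img'],(800,600),interpolation=cv2.INTER_CUBIC))
E
```

```text
19.1 [0.5303 0.1385 0.1799] [1.3 0.8 4.3] [ 0.2  -0.26 -0.02] head 9.77 [ 1.e-04 -1.e+00 -7.e-04]
```

View pics/s7.png

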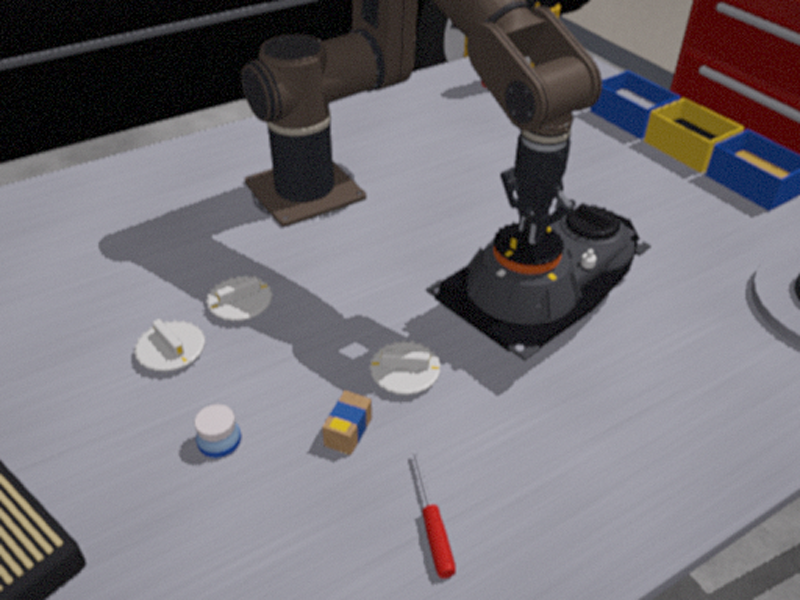

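The scene view shows the cap on the collar with its bar gripped, at about (525,245), and the jar, carton and screwdriver where they were. One small easing upward, so the lugs bear on the notch roof, then I hand in.

>>> {"op": "send_rows", "data": {
  "plan": [
    [[0,-0.004,0],[0,0,0]],
    [[0,0,0],[0,0,0]],
    [[0,0,0],[0,0,0]],
    [[0,0,0],[0,0,0]]
  ]
}}

```text
time: 19.55
eef_pos: [0.5303, 0.1385, 0.18]
tcp_rot: [0.541, -0.456, 0.455, -0.541]
contact_force: [1.9, 1.0, 1.1]
opening: 0.159
```

```bash
python3 st.py; python3 -c "
from h import *
print(sign_off())"
```

```text
19.55 [0.5303 0.1385 0.18  ] [1.9 1.  1.1] [ 0.15 -0.41  0.06] head 9.77 [-0.e+00 -1.e+00 -8.e-04]
the job is handed in; nothing more can be done
None
```

The wire clip is snapped shut and the black cap is locked on the collar. I handed the job in at about 19.6 s, with the bar still gripped at 80 N.

- **Clip:** I swung it over and pressed it to its stop with about 11 N. The wrist picture taken after I let go shows it lying closed, its end bar under both noses.
- **Cap fitting:** The lugs went in through the gaps without jamming. I pressed the cap to about 13 mm below the rim and turned it clockwise until the torque rose to 1.2 Nm at the stop.
- **Lock:** I backed off about 3.5° from the stop and let the cap rise. It came up about 4 mm and held there while the force fell to about zero, so the lugs sit under the notch roof. The cap's underside is about 9 mm below the rim, which is the locked height.
- **Last checks:** About 1 N vertically and 2 N sideways on the wrist. The jar, carton and screwdriver look unmoved in the scene picture.
- **What did not match exactly:** The stop was felt about 4° past the white mark, and the cap now sits 1–2° past it by camera and tool heading. I took this as play in the notch, and did not test the lock by turning the cap back.

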